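# Put the swapped dollies back on their shadow boards

## Robot

A 7-joint arm with a two-finger parallel gripper is mounted at the origin on the work surface. World frame = base frame: x ahead of the robot, y to its left, z up, the work surface at z = 0. Lengths are in m, angles in rad, forces in N, time in s.
With the tool pointing down it reaches from about 0.35 to 0.9 m from the base axis. Payload 8.1 kg.
Tool frame: the origin (TCP) lies on the centre line of the jaws, within the pads' length; the fingertips stand arm.tip_extent ahead of it and the grasp point (between the pads) lies 3 mm ahead of it (arm.tip_extent is the distance from the TCP to the fingertips, in m); y points along the fingers, z is the direction in which the jaws open and shut, and the axes are right-handed (so a half turn about y gives the same grasp; the last joint's range is limited). The gripper opens to 92 mm and grips with 3 to 60 N. Pads are 19 mm wide; open, the fingers measure 130 mm over their backs; the gripper's body (75 mm by 190 mm) begins 47 mm behind the grasp point.
Start: joints at [-1.281, 0.434, 0.025, 1.573, -0.012, 1.134, -0.075], TCP at [0.239, 0.577, 0.249] pointing down, gripper open.
Joint ranges: [-2.62, 2.62], [-0.44, 2.09], [-1.27, 1.32], [0.08, 2.57], [-1.32, 4.46], [0.12, 2], [-2.74, 2.74]. Speed limits (rad/s): [2.22, 2.22, 3.01, 3.01, 3.14, 3.14, 3.14].

## Interface

Orientations are given as a rotation vector (axis times angle).
In Python, from cell import observe, get_image, sign_off, boxes_of, place_of, arm gives the robot as it stands.
- The arm moves only by the tool arm_command, never from a script. Its argument "plan" is a list of rows, each a list of 2 entries, a list of its own where there are three numbers: the shift along the tool's x, y, z in m, then the turn, a rotation vector about the tool's x, y, z in degrees. In form: [[[tx, ty, tz], [ax, ay, az]], ...]. A call has 1 to 5 rows; each row is the pose to reach, as a shift and turn from the pose commanded when the call began, along the tool's axes at that moment; what a row does not reach only later rows make up. A row lasts 1/10 s, in which the tool goes at most 50 mm and 8.59 degrees, less where a joint would pass 70% of its speed; a pose out of reach is approached as far as the arm can. A call with a gripper value outside its range is refused whole. "fingers" is the closure, from -1 (fully open) to 1 (shut), set as the call begins (left out, the last holds). The fingers move at their own pace and stop on an object; "squeeze" is the grip in N (left out, the last holds). Time passes only in rows, so rows that repeat a pose let the fingers close. It gives the time, the measured TCP pose, the force and the opening at its end, in the units of the state.
- observe(): the state, without advancing time (a new reading comes with each control period).
- get_image(name): name is "scene" or "top"; returns a dict with "color" (400x640x3 uint8, red, green, blue), "camera_matrix" (3x3 intrinsics, pixels), "world_to_cam" (4x4, takes a point from world to camera coordinates). Camera axes: x right, y up, looking along -z (the intrinsics and any distortion apply to the point x, -y, -z); pixel columns grow to the right and rows downward; lengths in m; the calibration is good to about 2 mm. A picture is of the moment at which its call begins. There is no depth.
- sign_off(): hands the job in, once; it reports no verdict.
Trained networks look in a picture, given as the dict that the camera call returned (one of the last four; its "shot" number tells which), for a name from the list of things; names that differ only in an ending like _2 or _b are one class to them, and where a whole thing is asked for, a point or a joint stands for the part that bears it (a point fixed in the world has none). Each returns a list of dicts, best first, with "confidence" (0 to 1); they miss things now and then, are a little off and sometimes report something else, mostly with a low value. They report only what shows in the picture. A call takes as long as a camera call. They do not tell look-alikes from the thing itself.
- boxes_of(picture, thing): "point" ([column, row] in pixels, amid what is visible of it).
- place_of(picture, thing): "point" ([column, row] in pixels: a listed point, or the origin of a listed thing).
The state is a dict: "clock": time; "joints": joint angles; "dq": joint speeds; "joint_efforts": joint torques, N m; "position": TCP position; "ee_rot": TCP orientation; "force": force on the tool from outside, world axes, zero at the start; "ft_torque": the same for the moment, N m; "width": opening from 0.0 (shut) to 1.0 (fully open).
Only numpy, scipy, OpenCV 4.12 (cv2) and the standard library are available. Lean on these libraries where they do the work, as an engineer would, in place of code of your own. Each camera call takes 0.05 s, during which the arm holds its last target.

## Task

The panel beater's four steel dollies have been put back wrongly: three lie on one another's shadow boards and the fourth lies loose on the bench, its own board empty. Put every dolly back flat on the board that carries its own painted shadow, lying within the shadow and turned to match it (heel edge on the straight edge); use a free spot on the way where you need one. Do not knock over or push aside the little tin and the bottle standing among them, and leave all dollies lying still and let go.

Things in the scene. Friction and masses are not known exactly. Their poses are not given: they have to be found in the camera images.
- heel_dolly: Heel dolly: D-shaped block of bare steel, 60 mm long (its x), 54 mm wide (its y), 30 mm high, about 0.7 kg. Flat straight heel edge, parallel flat sides for the first 33 mm, then a half-round nose towards +x. Origin on the underside at the middle of the straight heel edge (so the middle of the block is 30 mm along +x); z up. Starts lying on the toe dolly's board.
- toe_dolly: Toe dolly: long bar of bare steel with both ends half-round, 100 mm long (its x), 34 mm wide (its y), 28 mm high, about 0.7 kg. Origin at the centre of the underside; z up. Either way round is the same. Starts lying on the round dolly's board.
- rail_dolly: Rail dolly: block of bare steel with two heads and a narrow waist, like a short piece of rail seen from its end, 84 mm long (its x), heads 52 mm wide (its y) and 20 mm long at each end, waist 44 mm long and 30 mm wide between them, 30 mm high, about 0.7 kg. Origin at the centre of the underside; z up. Either way round is the same. Starts loose on the bare bench top (z = 0).
- round_dolly: Round dolly: bun of bare steel, 56 mm in diameter, upright side up to 26 mm, slightly domed top 36 mm high, about 0.6 kg. Origin at the centre of the underside; z up. Its yaw does not matter. Starts lying on the heel dolly's board.
- heel_board: Fixed plywood board lying flat, 145 x 104 x 6 mm thick; origin at the centre of its underside, its long side along its x; dark grey painted D-shaped shadow of the heel dolly, the block's outline grown by 8 mm all round, the block's middle at the board's middle: its straight heel edge belongs 30 mm from the board's centre towards the board's -x, its nose points to +x.
- toe_board: Fixed plywood board lying flat, 145 x 104 x 6 mm thick; origin at the centre of its underside, its long side along its x; dark grey painted shadow of the toe dolly (long, round ends), the outline grown by 8 mm all round, centred on the board and lying along the board's x.
- rail_board: Fixed plywood board lying flat, 145 x 104 x 6 mm thick; origin at the centre of its underside, its long side along its x; dark grey painted shadow of the rail dolly (two heads and a waist), the outline grown by 8 mm all round, centred on the board and lying along the board's x. Empty at the start.
- round_board: Fixed plywood board lying flat, 145 x 104 x 6 mm thick; origin at the centre of its underside, its long side along its x; dark grey painted shadow of the round dolly (a disc 72 mm across), centred on the board.
- tin: Small round grey tin with a bright lid, 55 mm in diameter, 41 mm high, standing loose on the bench among the boards; origin at the centre of its underside. To be left where it stands.
- bottle: Small white round bottle with a black pointed nozzle, 38 mm in diameter, 75 mm high, standing loose on the bench among the boards; origin at the centre of its underside. To be left where it stands.
Things that resemble listed ones, but are neither listed nor needed, are in the scene too. Leave any orange or purple look-alike of the rail_dolly alone.

How it is judged:
At the end, for the whole second after the job is handed in: Every dolly lies flat and still on its own board: toe, rail and round dolly centred within 12 mm, the heel dolly's heel within 12 mm of its place and its nose the right way round; heel, toe and rail dolly turned within 0.22 rad of their shadows (x of heel_dolly in the frame of heel_board between -0.042 and -0.018 m and y of heel_dolly in the frame of heel_board between -0.012 and 0.012 m and x of heel_board in the frame of heel_dolly between 0.018 and 0.042 m and y of heel_board in the frame of heel_dolly between -0.012 and 0.012 m and angle between the x axis of heel_dolly and the x axis of heel_board, either way round below 0.22 rad and angle between each of heel_dolly, toe_dolly, round_dolly, rail_dolly's own z axis and vertical below 0.1 rad and height (world z) of each of heel_dolly, toe_dolly, round_dolly, rail_dolly below 0.012 m and linear speed of each of heel_dolly, toe_dolly, round_dolly, rail_dolly below 0.02 m/s and horizontal distance between toe_dolly and toe_board below 0.012 m and angle between the x axis of toe_dolly and the x axis of toe_board, either way round below 0.22 rad and horizontal distance between round_dolly and round_board below 0.012 m and horizontal distance between rail_dolly and rail_board below 0.012 m and angle between the x axis of rail_dolly and the x axis of rail_board, either way round below 0.22 rad); the robot touches nothing.
It fails at once if the tin is knocked over or pushed more than 40 mm from its place (angle between tin's own z axis and vertical above 0.5 rad or distance of tin from where it was at the start of the episode above 0.04 m).
It fails at once if the bottle is knocked over or pushed more than 40 mm from its place (angle between bottle's own z axis and vertical above 0.5 rad or distance of bottle from where it was at the start of the episode above 0.04 m).
It also fails if it takes over 115 s, if anything falls off the work surface, if the arm or the gripper's body presses on something with over 40 N, if the wrist force passes 120 N, or if a joint passes its speed limit or range.

## Working session

There is one attempt and no reset: what is moved stays moved. The work goes in short steps, Python scripts to look and compute and a tool call to move; the robot and the scene stay as the last step left them, time stands still between calls to the robot, and variables do not carry over. Pictures are saved under pics/ and viewed, and the job is handed in when it is done.

Besides the shell and the picture viewer there is one more tool, called after "Emit:" by a JSON object that holds its "name" and its "arguments". arm_command: Moves the arm, as the interface text tells. Its arguments: {"type":"object","properties":{"plan":{"type":"array","items":{"type":"array"}},"fingers":{"type":"number"},"squeeze":{"type":"number"}},"required":["plan"]}

```bash
mkdir -p pics; ls; cat > h.py <<'E'
import numpy as np, cv2
from cell import observe, get_image, sign_off, boxes_of, place_of, arm
def save(p,n): cv2.imwrite('pics/'+n,cv2.cvtColor(p["color"],cv2.COLOR_RGB2BGR))
def px2w(p,uv,z):
    K=np.array(p["camera_matrix"]);T=np.array(p["world_to_cam"])
    R,t=T[:3,:3],T[:3,3]
    d=np.linalg.inv(K)@np.array([uv[0],uv[1],1.0]); d=np.array([d[0],-d[1],-d[2]])
    o=-R.T@t; d=R.T@d
    return o+d*(z-o[2])/d[2]
def w2px(p,X):
    K=np.array(p["camera_matrix"]);T=np.array(p["world_to_cam"])
    c=T[:3,:3]@np.array(X,float)+T[:3,3]; c=np.array([c[0],-c[1],-c[2]]); q=K@c
    return q[:2]/q[2]
E
python3 - <<'E'
from h import *
print(observe()); print({k:getattr(arm,k) for k in dir(arm) if not k.startswith('_')})
for n in("top","scene"):
    p=get_image(n); save(p,n+'0.png'); print(n,p.keys(),np.round(p["camera_matrix"],1).tolist(),np.round(p["world_to_cam"],3).tolist())
    for t in["heel_dolly","toe_dolly","rail_dolly","round_dolly","heel_board","toe_board","rail_board","round_board","tin","bottle"]:
        z=0.006 if ('dolly' in t) else 0
        for f in(boxes_of,place_of):
            print(t,f.__name__,[(np.round(r["point"],1).tolist(),round(r["confidence"],2),np.round(px2w(p,r["point"],z)[:2],3).tolist()) for r in f(p,t)[:4]])
E
```

```text
pics
{'clock': 0.0, 'joints': array([-1.28061091,  0.43524872,  0.02497154,  1.57411026, -0.01155532,
        1.13402319, -0.07509684]), 'dq': array([ 0.00045272,  0.00014497,  0.00134679, -0.00043219,  0.00214161,
       -0.00030364,  0.00084342]), 'joint_efforts': array([-1.85976642e-03, -6.67849159e+01,  9.84582715e-01, -3.14463794e+01,
       -6.03700010e-02,  4.30243893e-02,  1.87534156e-04]), 'position': array([0.23910178, 0.57692173, 0.24792388]), 'ee_rot': array([-1.55038381,  0.30834561, -0.30813411]), 'force': array([ 0.05322362, -0.32027703,  0.79286532]), 'ft_torque': array([-0.04900054,  0.06460468, -0.00750208]), 'width': 0.9979843793413103}
{'PlanningError': <class 'cell.PlanningError'>, 'tip_extent': 0.022}
top dict_keys(['color', 'camera_matrix', 'world_to_cam', 'shot']) [[374.8, 0.0, 320.9], [0.0, 374.8, 196.2], [0.0, 0.0, 1.0]] [[-0.029, -1.0, 0.005, 0.019], [0.995, -0.028, 0.091, -0.478], [-0.09, 0.007, 0.996, -0.744], [0.0, 0.0, 0.0, 1.0]]
heel_dolly call [([191.9, 199.1], 0.57, [0.482, 0.273])]
heel_dolly call [([193.1, 210.4], 0.89, [0.458, 0.271])]
toe_dolly c
[... 2386 characters left out ...]
.1], 0.94, [0.475, -0.266])]
toe_board call [([414.8, 173.7], 0.86, [0.488, 0.258]), ([418.4, 162.9], 0.44, [0.461, 0.284])]
toe_board call [([419.8, 167.4], 0.84, [0.475, 0.279])]
rail_board call [([287.7, 289.2], 0.41, [0.65, -0.147])]
rail_board call [([411.0, 232.6], 0.57, [0.633, 0.165])]
round_board call [([286.0, 287.1], 0.88, [0.644, -0.148])]
round_board call [([295.2, 285.3], 0.62, [0.648, -0.129]), ([262.0, 226.4], 0.38, [0.481, -0.143])]
tin call [([374.3, 174.5], 0.56, [0.45, 0.164])]
tin call [([372.0, 179.6], 0.68, [0.462, 0.152]), ([261.1, 221.5], 0.65, [0.467, -0.14])]
bottle call [([259.5, 216.3], 0.69, [0.452, -0.139])]
bottle call [([262.9, 223.3], 0.78, [0.473, -0.138])]
```

View pics/top0.png

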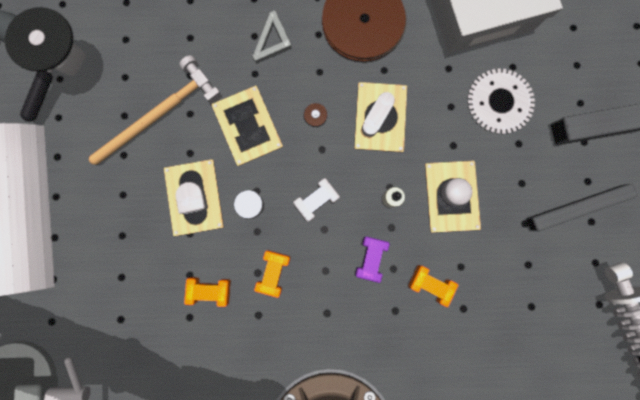

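View pics/scene0.png

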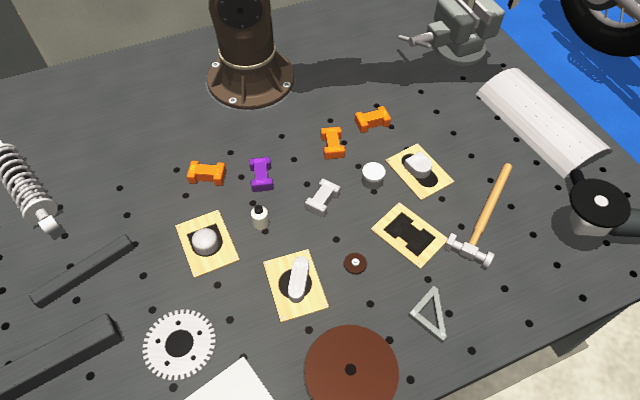

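```bash
python3 - <<'E'
import cv2
i=cv2.imread('pics/top0.png'); cv2.imwrite('pics/topc.png',cv2.resize(i[70:320,140:500],(800,556),interpolation=cv2.INTER_CUBIC))
E
```

```text
(no output)
```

View pics/topc.png

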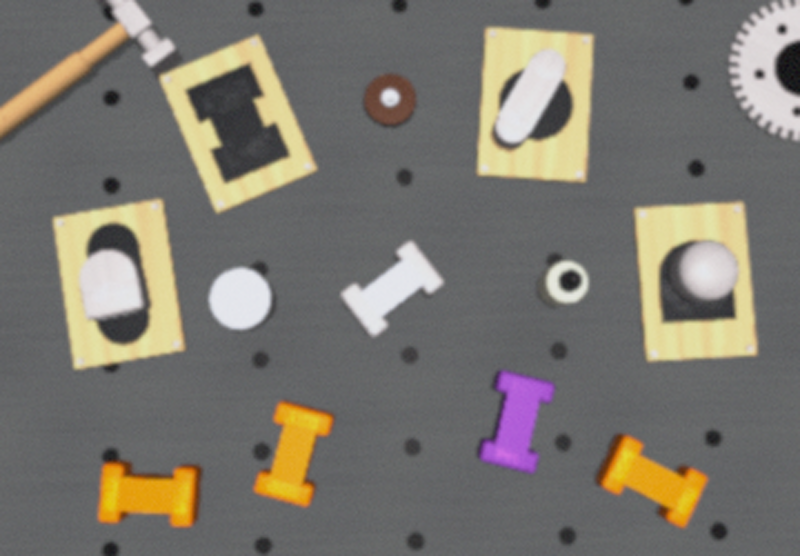

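The bare-steel rail dolly is at (317,200). Things it could be mistaken for:
- orange look-alikes at (207,292), (270,273) and (434,286)
- purple look-alike at (373,259)

The boards are at:
- rail: (247,125)
- toe: (193,198), with the heel dolly on it
- round: (381,117), with the toe dolly on it
- heel: (453,197), with the round dolly on it

The tin is at (248,204) and the bottle at (394,197). Next I'll measure the poses.

```bash
cat > seg.py <<'E'
from h import *
S=2000. # px per m
X0,X1,Y0,Y1=0.25,0.75,-0.40,0.40
def rect(p,z):
    # image: row from x X1 down, col from y Y1 -> Y0
    w=[(X1,Y1),(X1,Y0),(X0,Y0),(X0,Y1)]
    src=np.float32([w2px(p,(a,b,z)) for a,b in w]); W,H=int((Y1-Y0)*S),int((X1-X0)*S)
    dst=np.float32([(0,0),(W,0),(W,H),(0,H)])
    return cv2.warpPerspective(p["color"],cv2.getPerspectiveTransform(src,dst),(W,H),flags=cv2.INTER_LINEAR)
def toW(c): return np.array([X1-c[1]/S,Y1-c[0]/S])
def comps(mask,amin):
    out=[]
    n,l,s,c=cv2.connectedComponentsWithStats(mask.astype(np.uint8),connectivity=4)
    for k in range(1,n):
        a=s[k,4]/S/S*1e6
        if a<amin: continue
        m=(l==k).astype(np.uint8)
        cnt=max(cv2.findContours(m,cv2.RETR_EXTERNAL,cv2.CHAIN_APPROX_NONE)[0],key=cv2.contourArea)
        P=np.array([toW(q) for q in cnt[:,0,:]]) 
        r=cv2.minAreaRect((P*1000).astype(np.float32))
        out.append((a,P,r,m))
    return out
def longang(r): # world yaw (deg) of long side
    b=cv2.boxPoints(r); e=[b[1]-b[0],b[2]-b[1]]; v=max(e,key=np.linalg.norm)
    return (np.degrees(np.arctan2(v[1],v[0]))+90)%180-90
def boards(p):
    im=rect(p,0.006).astype(int); m=(im[...,0]-im[...,2]>40)&(im[...,0]>150)&(im[...,1]>0.78*im[...,0])
    m=cv2.morphologyEx(m.astype(np.uint8),cv2.MORPH_OPEN,np.ones((5,5)))
    for a,P,r,_ in comps(m,3000): print('board',round(a),np.round(r[0],1),np.round(r[1],1),round(longang(r),1))
def steel(p,z,th=165):
    im=rect(p,z).astype(int); m=(im.min(2)>th)&(im.max(2)-im.min(2)<30)
    m=cv2.morphologyEx(m.astype(np.uint8),cv2.MORPH_OPEN,np.ones((7,7)))
    for a,P,r,mm in comps(m,700):
        if a<9000:
            M=cv2.moments(mm,True); c=toW((M['m10']/M['m00'],M['m01']/M['m00']))*1000
            print('steel',round(a),'rect',np.round(r[0],1),np.round(r[1],1),round(longang(r),1),'cent',np.round(c,1))
E
python3 - <<'E'
from seg import *
for n in("top","scene"):
    p=get_image(n);print(n); boards(p); steel(p,0.036 if 1 else 0); 
    print('z30');steel(p,.030)
    cv2.imwrite(f'pics/rect_{n}.png',cv2.resize(cv2.cvtColor(rect(p,.03),cv2.COLOR_RGB2BGR),(800,500)))
E
```

```text
top
board 10005 [ 647.2 -126.9] [105.6 146.9] -5.6
board 9170 [636.6 158. ] [146.8 105.3] 22.1
board 9447 [486.2 270.9] [146.3 105.7] 8.5
board 10147 [ 473.1 -269.9] [145.8 105.7] 1.4
steel 1372 rect [722.  243.7] [76.4 29.1] 36.9 cent [719.3 241.3]
steel 7276 rect [ 664.8 -352. ] [ 95.  134.5] 0.0 cent [ 664.9 -354.5]
steel 2971 rect [ 646.3 -117.3] [34.5 97.1] -32.2 cent [ 645.9 -117.4]
steel 2641 rect [484.4 269.9] [57.7 51.3] 11.1 cent [482.1 269.5]
steel 3054 rect [471.8  14.9] [49.3 80.9] -54.0 cent [471.8  14.9]
steel 1940 rect [ 480.8 -273.2] [48.5 49.5] 0.0 cent [ 480.5 -273.2]
steel 2378 rect [466.3 152.1] [54.7 54.7] 18.4 cent [466.4 152.2]
steel 716 rect [ 473.2 -143.8] [36.5 36.5] 0.0 cent [ 472.5 -142.3]
z30
steel 1349 rect [723.1 244.5] [73.6 29.3] 36.9 cent [720.8 242.4]
steel 7102 rect [ 666.8 -353. ] [ 93.  135.5] 0.0 cent [ 667.  -355.5]
steel 3017 rect [ 648.2 -118.2] [35.2 98. ] -32.5 cent [ 647.8 -118.4]
steel 2686 rect [485.  271.9] [58.2 51.6] 10.8 cent [482.7 271.6]
steel 3104 rect [472.2  15. ] [49.6 81.6] -54.1 cent [472.3  15. ]
steel 1969 rect [ 481.2 -27
[... 751 characters left out ...]
cent [ 480.  -274.9]
steel 2483 rect [461.5 152. ] [55. 56.] 0.0 cent [461.6 151.9]
steel 717 rect [ 467.8 -142.3] [37.8 32.4] 77.3 cent [ 469.3 -142.9]
z30
steel 1493 rect [720.3 242.9] [74.6 30.1] 35.5 cent [719.3 239.2]
steel 6540 rect [ 682.  -357.8] [ 83.5 136. ] 0.0 cent [ 683.3 -360.1]
steel 3022 rect [ 644.6 -119.7] [34.8 98.3] -32.1 cent [ 644.9 -119.8]
steel 3165 rect [471.8  12.8] [50.5 82.8] -54.1 cent [471.8  12.8]
steel 2724 rect [480.6 271.4] [58.1 53.2] 11.3 cent [478.6 270.9]
steel 2115 rect [ 476.2 -275. ] [51.  51.5] 0.0 cent [ 476.2 -275. ]
steel 2516 rect [457.5 154.2] [55.5 56. ] 0.0 cent [457.6 154.5]
steel 731 rect [ 463.7 -141.5] [37.9 33.2] 77.1 cent [ 465.3 -142. ]
```

View pics/rect_top.png

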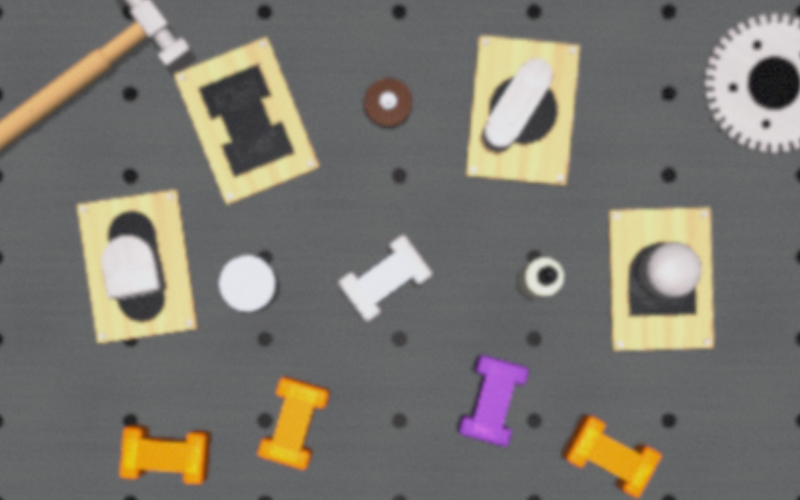

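View pics/rect_scene.png

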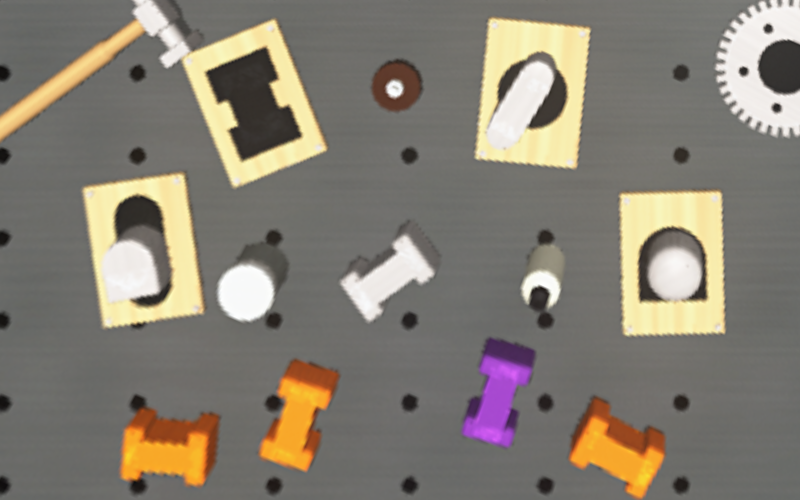

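```bash
cat > go.py <<'E'
import sys
from h import *
from scipy.spatial.transform import Rotation as Ro
def go(x,y,z,ang):
    s=observe(); R=Ro.from_rotvec(s["ee_rot"]).as_matrix(); p=s["position"]
    best=None
    a0=np.degrees(np.arctan2(R[1,2],R[0,2]))
    if ang is None: ang=a0
    for k in(0,180):
        a=np.radians(ang+k); Z=np.array([np.cos(a),np.sin(a),0]);Y=np.array([0,0,-1.]);X=np.cross(Y,Z)
        rv=np.degrees((Ro.from_matrix(R).inv()*Ro.from_matrix(np.c_[X,Y,Z])).as_rotvec())
        print('opt shift',np.round(R.T@(np.array([x,y,z])-p),4).tolist(),'turn',np.round(rv,1).tolist())
    print('t',round(s["clock"],2),'pos',np.round(p,4),'openang',round(a0,1),'tilt',np.round(R[:,1],3),'j7',np.round(s["joints"],2),'w',round(s["width"],3),'F',np.round(s["force"],1))
if __name__=="__main__":
    a=[float(v) if v!='-' else None for v in sys.argv[1:]]
    go(*a)
E
python3 go.py .472 .014 .13 36
```

```text
opt shift [0.4307, 0.1188, -0.4314] turn [-0.0, 31.5, 0.0]
opt shift [0.4307, 0.1188, -0.4314] turn [0.0, -148.5, 0.0]
t 2.2 pos [0.2393 0.5774 0.2488] openang 67.5 tilt [ 0.  0. -1.] j7 [-1.28  0.43  0.03  1.57 -0.01  1.13 -0.08] w 0.999 F [ 0.1 -0.6 -0.4]
```

```bash
python3 - <<'E'
import cv2
i=cv2.imread('pics/top0.png'); cv2.imwrite('pics/railc.png',cv2.resize(i[165:235,265:370],(630,420),interpolation=cv2.INTER_CUBIC))
E
```

```text
(no output)
```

View pics/railc.png

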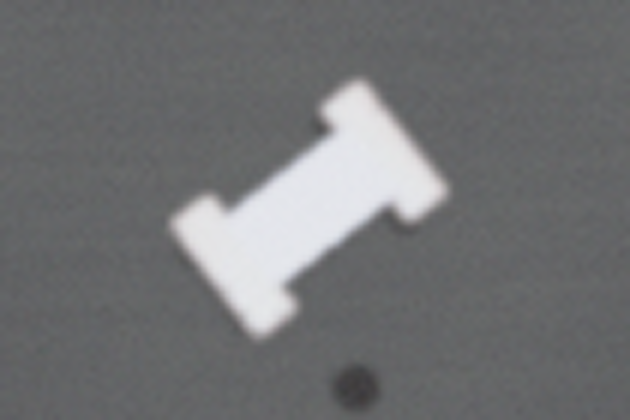

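The crop shows bare white-grey steel, so this is the right block and not an orange or purple look-alike. I'll reach for it.

Emit:
{"name": "arm_command", "arguments": {"plan": [[[0.2, 0, -0.2], [0, 31.5, 0]], [[0.2, 0, -0.2], [0, 31.5, 0]], [[0.2, 0, -0.2], [0, 31.5, 0]], [[0.2, 0, -0.2], [0, 31.5, 0]], [[0.2, 0, -0.2], [0, 31.5, 0]]], "fingers": -1, "squeeze": 40}}

```text
clock: 2.7
position: [0.3354, 0.3446, 0.2489]
ee_rot: [-1.441, 0.738, -0.738]
force: [1.9, 0.3, 0.2]
width: 0.999
```

```bash
python3 go.py .472 .014 .13 36
```

```text
opt shift [0.3481, 0.1188, -0.0826] turn [-0.0, -0.2, -0.0]
opt shift [0.3481, 0.1188, -0.0826] turn [0.0, 179.8, -0.1]
t 2.7 pos [0.3354 0.3446 0.2489] openang 35.8 tilt [ 0.     0.001 -1.   ] j7 [-1.08  0.2   0.2   1.93 -0.05  1.02 -0.23] w 0.999 F [1.9 0.3 0.2]
```

Emit:
{"name": "arm_command", "arguments": {"plan": [[[0.07, 0.02, -0.02], [0, 0, 0]], [[0.14, 0.04, -0.04], [0, 0, 0]], [[0.21, 0.06, -0.055], [0, 0, 0]], [[0.28, 0.08, -0.07], [0, 0, 0]], [[0.348, 0.119, -0.0825], [0, 0, 0]]]}}

```text
clock: 3.2
position: [0.4251, 0.1229, 0.1773]
ee_rot: [-1.441, 0.734, -0.736]
force: [1.6, 1.1, 0.6]
width: 0.997
```

```bash
python3 go.py .472 .014 .05 36
```

```text
opt shift [0.1157, 0.1273, -0.0263] turn [-0.1, 0.0, 0.0]
opt shift [0.1157, 0.1273, -0.0263] turn [0.0, -180.0, 0.2]
t 3.2 pos [0.4251 0.1229 0.1773] openang 36.0 tilt [ 0.002  0.001 -1.   ] j7 [-0.7   0.22  0.35  2.11 -0.1   0.82  0.35] w 0.997 F [1.6 1.1 0.6]
```

Emit:
{"name": "arm_command", "arguments": {"plan": [[[0.04, 0.025, -0.01], [0, 0, 0]], [[0.08, 0.05, -0.02], [0, 0, 0]], [[0.1157, 0.08, -0.0263], [0, 0, 0]], [[0.1157, 0.11, -0.0263], [0, 0, 0]], [[0.1157, 0.1273, -0.0263], [0, 0, 0]]]}}

```text
clock: 3.7
position: [0.4706, 0.0139, 0.0478]
ee_rot: [-1.443, 0.738, -0.737]
force: [-0.7, 0.8, 0.8]
width: 0.997
```

```bash
python3 go.py .472 .014 .028 36
```

```text
opt shift [0.0007, 0.0198, 0.0012] turn [0.1, -0.2, -0.0]
opt shift [0.0007, 0.0198, 0.0012] turn [0.0, 179.8, 0.1]
t 3.7 pos [0.4706 0.0139 0.0478] openang 35.8 tilt [-0.001 -0.001 -1.   ] j7 [-0.37  0.49  0.3   2.16 -0.28  0.53  0.76] w 0.997 F [-0.7  0.8  0.8]
```

Emit:
{"name": "arm_command", "arguments": {"plan": [[[0.0007, 0.01, 0.001], [0, 0, 0]], [[0.0007, 0.018, 0.001], [0, 0, 0]], [[0.0007, 0.018, 0.001], [0, 0, 0]]]}}

```text
clock: 4.0
position: [0.4721, 0.0158, 0.0314]
ee_rot: [-1.443, 0.735, -0.735]
force: [-0.6, -0.0, -0.0]
width: 0.999
```

Emit:
{"name": "arm_command", "arguments": {"plan": [[[0, 0, 0], [0, 0, 0]], [[0, 0, 0], [0, 0, 0]], [[0, 0, 0], [0, 0, 0]], [[0, 0, 0], [0, 0, 0]], [[0, 0, 0], [0, 0, 0]]], "fingers": 1}}

```text
clock: 4.5
position: [0.4722, 0.0156, 0.0319]
ee_rot: [-1.442, 0.735, -0.735]
force: [0.1, 0.3, -0.7]
width: 0.614
```

Emit:
{"name": "arm_command", "arguments": {"plan": [[[0, 0, 0], [0, 0, 0]], [[0, 0, 0], [0, 0, 0]], [[0, 0, 0], [0, 0, 0]]]}}

```text
clock: 4.8
position: [0.4721, 0.0155, 0.0316]
ee_rot: [-1.443, 0.735, -0.735]
force: [0.9, 0.1, -1.0]
width: 0.353
```

```bash
python3 go.py .636 .157 .13 112
```

```text
opt shift [-0.0181, -0.0984, 0.2158] turn [-0.0, -76.0, -0.0]
opt shift [-0.0181, -0.0984, 0.2158] turn [0.0, 104.0, -0.0]
t 4.8 pos [0.4721 0.0155 0.0316] openang 36.0 tilt [-0.  0. -1.] j7 [-0.36  0.52  0.28  2.17 -0.3   0.49  0.78] w 0.353 F [ 0.9  0.1 -1. ]
```

Emit:
{"name": "arm_command", "arguments": {"plan": [[[0, 0, 0], [0, 0, 0]], [[0, 0, 0], [0, 0, 0]], [[0, -0.01, 0], [0, 0, 0]], [[0, -0.04, 0], [0, 0, 0]], [[0, -0.08, 0], [0, 0, 0]]]}}

```text
clock: 5.3
position: [0.4704, 0.0155, 0.1114]
ee_rot: [-1.446, 0.738, -0.733]
force: [0.5, 1.7, -7.2]
width: 0.321
```

```bash
python3 go.py .636 .157 .13 112; python3 -c "
from h import *
p=get_image('scene');save(p,'g1.png')"
```

```text
opt shift [-0.0172, -0.0194, 0.2171] turn [0.1, -76.0, -0.2]
opt shift [-0.0172, -0.0194, 0.2171] turn [0.3, 104.0, 0.1]
t 5.3 pos [0.4704 0.0155 0.1114] openang 36.0 tilt [-0.004 -0.001 -1.   ] j7 [-0.43  0.38  0.37  2.12 -0.21  0.68  0.7 ] w 0.321 F [ 0.5  1.7 -7.2]
```

View pics/g1.png

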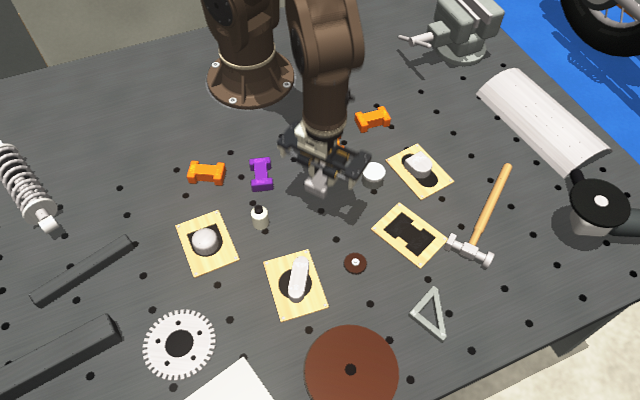

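The rail dolly is held, hanging at about (320,185) in the scene view.

Emit:
{"name": "arm_command", "arguments": {"plan": [[[0, -0.025, 0.04], [0, -8, 0]], [[-0.004, -0.025, 0.08], [0, -16, 0]], [[-0.008, -0.025, 0.12], [0, -24, 0]], [[-0.012, -0.025, 0.16], [0, -32, 0]], [[-0.017, -0.025, 0.2], [0, -40, 0]]]}}

```text
clock: 5.85
position: [0.6244, 0.1479, 0.1365]
ee_rot: [-1.563, 0.188, -0.187]
force: [0.8, 0.5, -7.3]
width: 0.324
```

```bash
python3 go.py .636 .157 .08 112
```

```text
opt shift [0.0092, 0.0565, 0.0116] turn [0.0, -35.7, -0.1]
opt shift [0.0092, 0.0565, 0.0116] turn [0.1, 144.3, 0.0]
t 5.85 pos [0.6244 0.1479 0.1365] openang 76.3 tilt [-0.001 -0.    -1.   ] j7 [-0.44  0.57  0.18  1.66 -0.12  0.92  1.12] w 0.324 F [ 0.8  0.5 -7.3]
```

Emit:
{"name": "arm_command", "arguments": {"plan": [[[0.009, 0, 0.0116], [0, -8, 0]], [[0.009, 0.01, 0.0116], [0, -16, 0]], [[0.009, 0.025, 0.0116], [0, -24, 0]], [[0.0092, 0.04, 0.0116], [0, -32, 0]], [[0.0092, 0.0565, 0.0116], [0, -35.8, 0]]]}}

```text
clock: 6.35
position: [0.6352, 0.1556, 0.0793]
ee_rot: [-1.55, -0.302, 0.303]
force: [0.0, -0.6, -6.0]
width: 0.321
```

```bash
python3 go.py .636 .157 .0385 112;python3 -c "
from h import *
p=get_image('scene');save(p,'g2.png')"
```

```text
opt shift [0.0013, 0.0408, 0.001] turn [0.0, 0.1, -0.1]
opt shift [0.0013, 0.0408, 0.001] turn [-0.1, -179.9, -0.0]
t 6.35 pos [0.6352 0.1556 0.0793] openang 112.1 tilt [-0.001 -0.    -1.   ] j7 [-0.33  0.65  0.01  1.66 -0.01  0.83  1.64] w 0.321 F [ 0.  -0.6 -6. ]
```

View pics/g2.png

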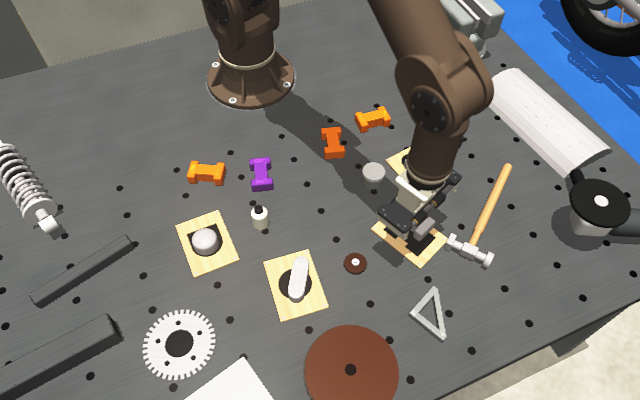

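Emit:
{"name": "arm_command", "arguments": {"plan": [[[0.0013, 0.015, 0.001], [0, 0, 0]], [[0.0013, 0.028, 0.001], [0, 0, 0]], [[0.0013, 0.036, 0.001], [0, 0, 0]], [[0.0013, 0.0408, 0.001], [0, 0, 0]], [[0.0013, 0.0408, 0.001], [0, 0, 0]]]}}

```text
clock: 6.9
position: [0.6361, 0.1572, 0.0387]
ee_rot: [-1.55, -0.297, 0.299]
force: [-0.4, -0.8, -6.9]
width: 0.323
```

Emit:
{"name": "arm_command", "arguments": {"plan": [[[0, 0, 0], [0, 0, 0]], [[0, 0, 0], [0, 0, 0]], [[0, 0, 0], [0, 0, 0]], [[0, 0, 0], [0, 0, 0]], [[0, 0, 0], [0, 0, 0]]], "fingers": -1}}

```text
clock: 7.4
position: [0.6368, 0.1573, 0.0399]
ee_rot: [-1.55, -0.299, 0.298]
force: [-0.4, -0.1, 0.1]
width: 0.708
```

```bash
python3 go.py .479 -.2745 .15 60;
```

```text
opt shift [-0.3067, -0.1104, -0.3424] turn [-0.0, 51.8, 0.0]
opt shift [-0.3067, -0.1104, -0.3424] turn [0.1, -128.2, 0.0]
t 7.4 pos [0.6368 0.1573 0.0399] openang 111.8 tilt [ 0.001  0.    -1.   ] j7 [-0.33  0.7   0.01  1.68 -0.01  0.76  1.63] w 0.708 F [-0.4 -0.1  0.1]
```

Emit:
{"name": "arm_command", "arguments": {"plan": [[[0, -0.04, 0], [0, 0, 0]], [[0, -0.08, 0], [0, 0, 0]], [[-0.03, -0.11, -0.035], [0, 8, 0]], [[-0.06, -0.11, -0.07], [0, 16, 0]], [[-0.1, -0.11, -0.105], [0, 24, 0]]]}}

```text
clock: 7.9
position: [0.5851, 0.0242, 0.1511]
ee_rot: [-1.57, 0.031, -0.038]
force: [0.9, -1.5, 0.2]
width: 0.998
```

```bash
python3 go.py .479 -.2745 .15 60;
```

```text
opt shift [-0.0928, 0.0005, -0.3031] turn [-0.1, 27.5, 0.2]
opt shift [-0.0928, 0.0005, -0.3031] turn [0.3, -152.5, 0.1]
t 7.9 pos [0.5851 0.0242 0.1511] openang 87.5 tilt [ 0.004  0.    -1.   ] j7 [-0.23  0.47  0.13  1.8  -0.08  0.88  1.46] w 0.998 F [ 0.9 -1.5  0.2]
```

Emit:
{"name": "arm_command", "arguments": {"plan": [[[-0.015, 0, -0.045], [0, 6, 0]], [[-0.03, 0, -0.09], [0, 12, 0]], [[-0.045, 0, -0.135], [0, 18, 0]], [[-0.06, 0, -0.18], [0, 24, 0]], [[-0.075, 0, -0.225], [0, 27.5, 0]]]}}

```text
clock: 8.4
position: [0.4998, -0.1977, 0.1498]
ee_rot: [-1.532, 0.409, -0.41]
force: [1.2, 0.2, 0.2]
width: 0.999
```

```bash
python3 go.py .479 -.2745 .09 60;
```

```text
opt shift [0.0202, 0.0597, -0.0769] turn [-0.0, 0.1, 0.0]
opt shift [0.0202, 0.0597, -0.0769] turn [0.1, -179.9, 0.0]
t 8.4 pos [ 0.4998 -0.1977  0.1498] openang 60.1 tilt [ 0.001 -0.    -1.   ] j7 [ 0.06  0.41  0.29  1.92 -0.15  0.83  1.48] w 0.999 F [1.2 0.2 0.2]
```

Emit:
{"name": "arm_command", "arguments": {"plan": [[[0.01, 0.01, -0.04], [0, 0, 0]], [[0.0202, 0.03, -0.0769], [0, 0, 0]], [[0.0202, 0.05, -0.0769], [0, 0, 0]], [[0.0202, 0.06, -0.0769], [0, 0, 0]], [[0.0202, 0.06, -0.0769], [0, 0, 0]]]}}

```text
clock: 8.9
position: [0.4795, -0.2718, 0.0882]
ee_rot: [-1.531, 0.408, -0.404]
force: [-0.1, 0.4, -0.0]
width: 1.002
```

```bash
python3 go.py .479 -.2745 .035 60;python3 -c "
from h import *
p=get_image('scene');save(p,'g3.png')"
```

```text
opt shift [0.001, 0.0532, -0.0027] turn [-0.0, 0.3, -0.1]
opt shift [0.001, 0.0532, -0.0027] turn [-0.2, -179.7, 0.0]
t 8.9 pos [ 0.4795 -0.2718  0.0882] openang 60.3 tilt [-0.002  0.002 -1.   ] j7 [ 0.23  0.51  0.26  1.94 -0.2   0.72  1.66] w 1.002 F [-0.1  0.4 -0. ]
```

View pics/g3.png

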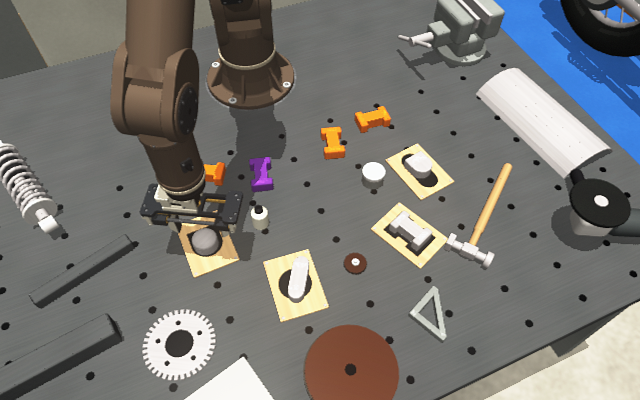

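The rail dolly now lies on its board at about (408,232). The gripper is over the round dolly, clear of the bottle at (260,215).

Emit:
{"name": "arm_command", "arguments": {"plan": [[[0.001, 0.02, -0.0027], [0, 0, 0]], [[0.001, 0.04, -0.0027], [0, 0, 0]], [[0.001, 0.0532, -0.0027], [0, 0, 0]], [[0.001, 0.0532, -0.0027], [0, 0, 0]]]}}

```text
clock: 9.35
position: [0.4794, -0.2746, 0.0353]
ee_rot: [-1.532, 0.407, -0.404]
force: [0.4, 0.5, 0.8]
width: 1.002
```

Emit:
{"name": "arm_command", "arguments": {"plan": [[[0, 0, 0], [0, 0, 0]], [[0, 0, 0], [0, 0, 0]], [[0, 0, 0], [0, 0, 0]], [[0, 0, 0], [0, 0, 0]], [[0, 0, 0], [0, 0, 0]]], "fingers": 1}}

```text
clock: 9.85
position: [0.48, -0.2755, 0.0365]
ee_rot: [-1.532, 0.406, -0.407]
force: [3.2, 4.6, 2.0]
width: 0.611
```

Emit:
{"name": "arm_command", "arguments": {"plan": [[[0, 0, 0], [0, 0, 0]], [[0, -0.01, 0], [0, 0, 0]], [[0, -0.04, 0], [0, 0, 0]], [[0, -0.08, 0], [0, 0, 0]], [[0, -0.12, 0], [0, 0, 0]]]}}

```text
clock: 10.35
position: [0.4782, -0.2757, 0.1571]
ee_rot: [-1.532, 0.409, -0.405]
force: [0.5, -1.2, -5.2]
width: 0.598
```

```bash
python3 go.py .472 .014 .12 58;python3 -c "
from h import *
p=get_image('scene');save(p,'g4.png')"
```

```text
opt shift [-0.149, 0.0372, 0.2485] turn [0.1, 2.3, -0.1]
opt shift [-0.149, 0.0372, 0.2485] turn [-0.2, -177.7, -0.1]
t 10.35 pos [ 0.4782 -0.2757  0.1571] openang 60.3 tilt [-0.003  0.001 -1.   ] j7 [ 0.2   0.42  0.3   1.88 -0.16  0.87  1.64] w 0.598 F [ 0.5 -1.2 -5.2]
```

View pics/g4.png

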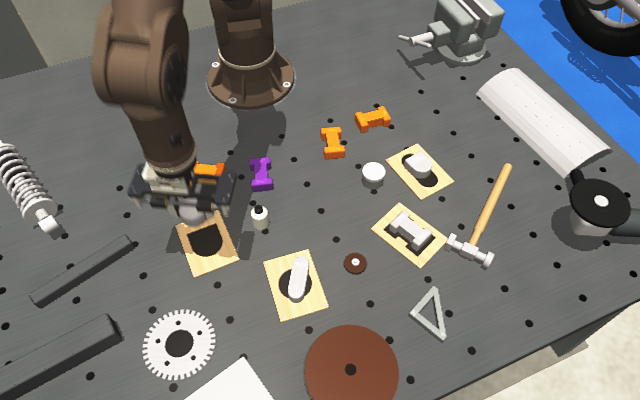

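The round dolly is held, and the empty D-shaped shadow at (207,240) is in view. I'll carry the dolly to the free spot, staying above the bottle.

Emit:
{"name": "arm_command", "arguments": {"plan": [[[-0.025, 0, 0.043], [0, 0, 0]], [[-0.05, 0, 0.086], [0, 0, 0]], [[-0.075, 0, 0.128], [0, 0, 0]], [[-0.1, 0, 0.17], [0, 0, 0]], [[-0.125, 0, 0.21], [0, 0, 0]]]}}

```text
clock: 10.9
position: [0.4741, -0.0298, 0.1561]
ee_rot: [-1.533, 0.407, -0.406]
force: [-0.2, 0.7, -4.9]
width: 0.597
```

```bash
python3 go.py .472 .014 .05 60
```

```text
opt shift [-0.0235, 0.1061, 0.0371] turn [0.0, 0.3, -0.0]
opt shift [-0.0235, 0.1061, 0.0371] turn [-0.0, -179.7, -0.0]
t 10.9 pos [ 0.4741 -0.0298  0.1561] openang 60.3 tilt [-0.001 -0.    -1.   ] j7 [-0.25  0.3   0.25  2.06 -0.1   0.79  1.11] w 0.597 F [-0.2  0.7 -4.9]
```

Emit:
{"name": "arm_command", "arguments": {"plan": [[[-0.012, 0.03, 0.019], [0, 0, 0]], [[-0.0235, 0.065, 0.037], [0, 0, 0]], [[-0.0235, 0.095, 0.037], [0, 0, 0]], [[-0.0235, 0.115, 0.037], [0, 0, 0]], [[-0.0235, 0.119, 0.037], [0, 0, 0]]]}}

```text
clock: 11.4
position: [0.471, 0.012, 0.0352]
ee_rot: [-1.535, 0.41, -0.403]
force: [-0.9, -0.7, -4.8]
width: 0.595
```

```bash
python3 go.py .472 .014 .0315 60
```

```text
opt shift [-0.0001, 0.0037, 0.0023] turn [0.2, 0.3, -0.2]
opt shift [-0.0001, 0.0037, 0.0023] turn [-0.3, -179.7, -0.3]
t 11.4 pos [0.471  0.012  0.0352] openang 60.3 tilt [-0.005 -0.001 -1.   ] j7 [-0.27  0.51  0.17  2.16 -0.18  0.49  1.09] w 0.595 F [-0.9 -0.7 -4.8]
```

Emit:
{"name": "arm_command", "arguments": {"plan": [[[0, 0.002, 0], [0, 0, 0]], [[0, 0.004, 0], [0, 0, 0]], [[0, 0.004, 0], [0, 0, 0]]]}}

```text
clock: 11.7
position: [0.4736, 0.0121, 0.0339]
ee_rot: [-1.532, 0.406, -0.408]
force: [0.2, -0.5, -5.1]
width: 0.597
```

Emit:
{"name": "arm_command", "arguments": {"plan": [[[0, 0, 0], [0, 0, 0]], [[0, 0, 0], [0, 0, 0]], [[0, 0, 0], [0, 0, 0]], [[0, 0, 0], [0, 0, 0]], [[0, 0, 0], [0, 0, 0]]], "fingers": -1}}

```text
clock: 12.2
position: [0.4731, 0.0123, 0.0333]
ee_rot: [-1.532, 0.406, -0.407]
force: [1.1, 0.0, -0.5]
width: 0.972
```

```bash
python3 go.py .4725 .2665 .13 101
```

```text
opt shift [-0.1265, -0.0967, 0.2205] turn [-0.0, -40.7, 0.0]
opt shift [-0.1265, -0.0967, 0.2205] turn [-0.0, 139.3, -0.0]
t 12.2 pos [0.4731 0.0123 0.0333] openang 60.3 tilt [ 0.  0. -1.] j7 [-0.27  0.51  0.17  2.16 -0.18  0.48  1.09] w 0.972 F [ 1.1  0.  -0.5]
```

Emit:
{"name": "arm_command", "arguments": {"plan": [[[0, -0.045, 0], [0, 0, 0]], [[0, -0.09, 0], [0, 0, 0]], [[-0.025, -0.11, 0.043], [0, -8, 0]], [[-0.05, -0.11, 0.086], [0, -16, 0]], [[-0.075, -0.11, 0.129], [0, -24, 0]]]}}

```text
clock: 12.7
position: [0.4723, 0.1603, 0.1445]
ee_rot: [-1.568, 0.073, -0.077]
force: [0.6, 0.1, 0.7]
width: 1.002
```

```bash
python3 go.py .4725 .2665 .13 101
```

```text
opt shift [-0.0099, 0.0147, 0.1057] turn [-0.1, -16.5, 0.2]
opt shift [-0.0099, 0.0147, 0.1057] turn [-0.2, 163.5, -0.1]
t 12.7 pos [0.4723 0.1603 0.1445] openang 84.5 tilt [ 0.003  0.001 -1.   ] j7 [-0.51  0.35  0.1   2.01 -0.05  0.78  1.09] w 1.002 F [0.6 0.1 0.7]
```

Emit:
{"name": "arm_command", "arguments": {"plan": [[[-0.004, 0, 0.04], [0, -8, 0]], [[-0.008, 0.0, 0.08], [0, -16.5, 0]], [[-0.01, 0.015, 0.1057], [0, -16.5, 0]], [[-0.01, 0.035, 0.1057], [0, -16.5, 0]], [[-0.01, 0.055, 0.1057], [0, -16.5, 0]]]}}

```text
clock: 13.2
position: [0.4722, 0.2661, 0.0875]
ee_rot: [-1.565, -0.15, 0.149]
force: [0.7, -0.2, 0.3]
width: 1.003
```

```bash
python3 go.py .4725 .2665 .036 101;python3 -c "
from seg import *
p=get_image('scene');save(p,'g5.png'); steel(p,.036); print(30);steel(p,.03)"
```

```text
opt shift [0.0004, 0.0515, 0.0003] turn [-0.0, -0.1, 0.0]
opt shift [0.0004, 0.0515, 0.0003] turn [-0.0, 179.9, -0.0]
t 13.2 pos [0.4722 0.2661 0.0875] openang 100.9 tilt [ 0.     0.001 -1.   ] j7 [-0.62  0.49  0.01  1.95 -0.01  0.7   1.16] w 1.003 F [ 0.7 -0.2  0.3]
steel 1463 rect [721.5 239. ] [71.9 30.2] 35.5 cent [720.7 235.5]
steel 6535 rect [ 683.2 -357.5] [133.5  84. ] 0.0 cent [ 685.2 -359.7]
steel 3003 rect [ 647.4 -120.6] [34.9 97.9] -32.3 cent [ 647.7 -120.7]
steel 3130 rect [637.  154.9] [82.7 50.1] 21.6 cent [637.2 155.5]
steel 2117 rect [476.2   9.5] [51.  51.5] 0.0 cent [476.3   9.6]
steel 2477 rect [461.5 151.5] [55. 56.] 0.0 cent [461.5 151.6]
steel 736 rect [ 467.7 -142.3] [37.8 33.1] 76.8 cent [ 469.2 -142.8]
steel 1341 rect [335.4 350.7] [76.5 32.1] 33.2 cent [340.4 356.8]
30
steel 1518 rect [720.  243.4] [74.6 30.5] 36.9 cent [719.2 239.2]
steel 6608 rect [ 682.  -357.8] [ 83.5 136. ] 0.0 cent [ 683.2 -360. ]
steel 3043 rect [ 644.6 -119.6] [35.  98.5] -32.3 cent [ 644.9 -119.8]
steel 3168 rect [634.3 157.7] [83.4 50.3] 21.7 cent [634.3 158.2]
steel 2144 rect [472.5  11.5] [51. 52.] 0.0 cent [472.4  11.4]
steel 2510 rect [457.8 154. ] [55.  56.5] 0.0 cent [457.6 154.2]
steel 743 rect [ 463.7 -141.5] [38.1 33.2] 77.1 cent [ 465.4 -142. ]
steel 1356 rect [330.8 354.5] [76.7 32.4] 33.3 cent [335.8 360.7]
```

View pics/g5.png

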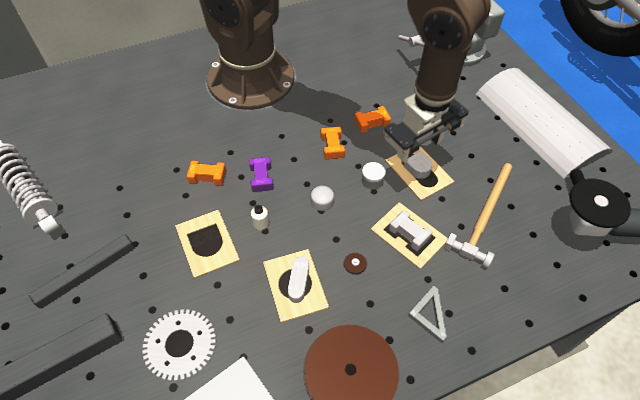

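The rail dolly measures about (0.637, 0.155) at 21.6°, and its board is at (0.636, 0.157) at 22°, so that one is good. The round dolly rests at (322,198) in the picture. Next I grip the heel dolly.

Emit:
{"name": "arm_command", "arguments": {"plan": [[[0, 0.02, 0], [0, 0, 0]], [[0, 0.04, 0], [0, 0, 0]], [[0, 0.051, 0], [0, 0, 0]], [[0, 0.051, 0], [0, 0, 0]]]}}

```text
clock: 13.65
position: [0.4717, 0.2642, 0.0362]
ee_rot: [-1.567, -0.146, 0.149]
force: [-0.0, -0.9, 0.8]
width: 0.996
```

Emit:
{"name": "arm_command", "arguments": {"plan": [[[0, 0, 0], [0, 0, 0]], [[0, 0, 0], [0, 0, 0]], [[0, 0, 0], [0, 0, 0]], [[0, 0, 0], [0, 0, 0]], [[0, 0, 0], [0, 0, 0]]], "fingers": 1}}

```text
clock: 14.15
position: [0.4725, 0.2656, 0.0376]
ee_rot: [-1.565, -0.149, 0.147]
force: [-0.7, 4.9, 0.5]
width: 0.612
```

Emit:
{"name": "arm_command", "arguments": {"plan": [[[0, 0, 0], [0, 0, 0]], [[0, 0, 0], [0, 0, 0]], [[0, -0.02, 0], [0, 0, 0]], [[0, -0.065, 0], [0, 0, 0]], [[0, -0.11, 0], [0, 0, 0]]]}}

```text
clock: 14.65
position: [0.4709, 0.2631, 0.1467]
ee_rot: [-1.569, -0.144, 0.151]
force: [1.2, 0.5, -6.5]
width: 0.582
```

```bash
python3 go.py .461 -.271 .15 91.4;python3 -c "
from seg import *
p=get_image('scene');save(p,'g6.png')
p=get_image('top');save(p,'g6t.png')"
```

```text
opt shift [-0.1094, -0.0014, -0.5228] turn [0.2, 9.4, -0.3]
opt shift [-0.1094, -0.0014, -0.5228] turn [-0.4, -170.6, -0.3]
t 14.65 pos [0.4709 0.2631 0.1467] openang 100.8 tilt [-0.004 -0.004 -1.   ] j7 [-0.62  0.41  0.02  1.9  -0.01  0.84  1.16] w 0.582 F [ 1.2  0.5 -6.5]
```

View pics/g6.png

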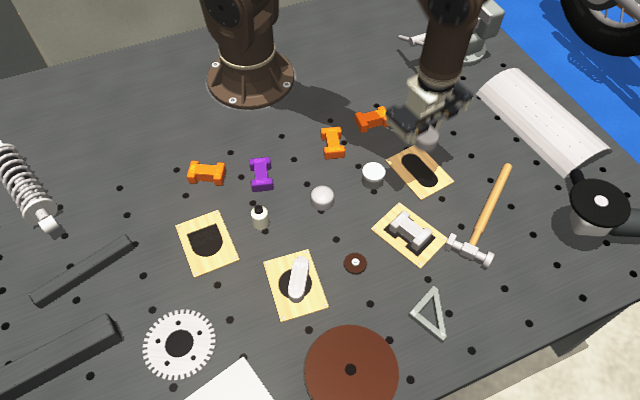

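The heel dolly is held by its parallel flat sides: the opening is 53.5 mm, and the toe shadow is bare at (420,170). I'll carry it across.

Emit:
{"name": "arm_command", "arguments": {"plan": [[[-0.01, 0, -0.048], [0, 2, 0]], [[-0.02, 0, -0.096], [0, 4, 0]], [[-0.03, 0, -0.144], [0, 6, 0]], [[-0.04, 0, -0.19], [0, 8, 0]], [[-0.05, 0, -0.238], [0, 9.4, 0]]]}}

```text
clock: 15.25
position: [0.4659, 0.0194, 0.1456]
ee_rot: [-1.572, -0.016, 0.02]
force: [1.7, -0.4, -7.1]
width: 0.586
```

Emit:
{"name": "arm_command", "arguments": {"plan": [[[-0.002, 0, -0.048], [0, 0, 0]], [[-0.003, 0, -0.096], [0, 0, 0]], [[-0.005, 0, -0.144], [0, 0, 0]], [[-0.006, 0, -0.19], [0, 0, 0]], [[-0.008, 0, -0.235], [0, 0, 0]]]}}

```text
clock: 15.75
position: [0.4635, -0.2154, 0.1454]
ee_rot: [-1.57, -0.016, 0.021]
force: [1.0, 0.5, -6.1]
width: 0.586
```

```bash
python3 go.py .461 -.271 .08 91.4
```

```text
opt shift [-0.0036, 0.0654, -0.0555] turn [-0.0, -0.0, -0.2]
opt shift [-0.0036, 0.0654, -0.0555] turn [0.3, 180.0, -0.0]
t 15.75 pos [ 0.4635 -0.2154  0.1454] openang 91.4 tilt [-0.003  0.    -1.   ] j7 [ 0.19  0.37  0.19  1.98 -0.09  0.8   2.02] w 0.586 F [ 1.   0.5 -6.1]
```

Emit:
{"name": "arm_command", "arguments": {"plan": [[[-0.001, 0, -0.03], [0, 0, 0]], [[-0.0025, 0.02, -0.055], [0, 0, 0]], [[-0.0025, 0.045, -0.055], [0, 0, 0]], [[-0.0025, 0.065, -0.055], [0, 0, 0]], [[-0.0025, 0.065, -0.055], [0, 0, 0]]]}}

```text
clock: 16.25
position: [0.4607, -0.2674, 0.0782]
ee_rot: [-1.568, -0.012, 0.025]
force: [-1.2, 0.3, -5.8]
width: 0.584
```

```bash
python3 go.py .461 -.271 .0385 91.4;python3 -c "
from seg import *
p=get_image('scene');save(p,'g7.png')
i=cv2.imread('pics/g7.png');cv2.imwrite('pics/g7c.png',cv2.resize(i[150:300,120:320],(800,600)))"
```

```text
opt shift [0.0005, 0.0396, -0.0037] turn [-0.2, -0.1, -0.5]
opt shift [0.0005, 0.0396, -0.0037] turn [0.7, 179.9, -0.3]
t 16.25 pos [ 0.4607 -0.2674  0.0782] openang 91.3 tilt [-0.008  0.003 -1.   ] j7 [ 0.3   0.5   0.18  1.98 -0.13  0.68  2.15] w 0.584 F [-1.2  0.3 -5.8]
```

View pics/g7c.png

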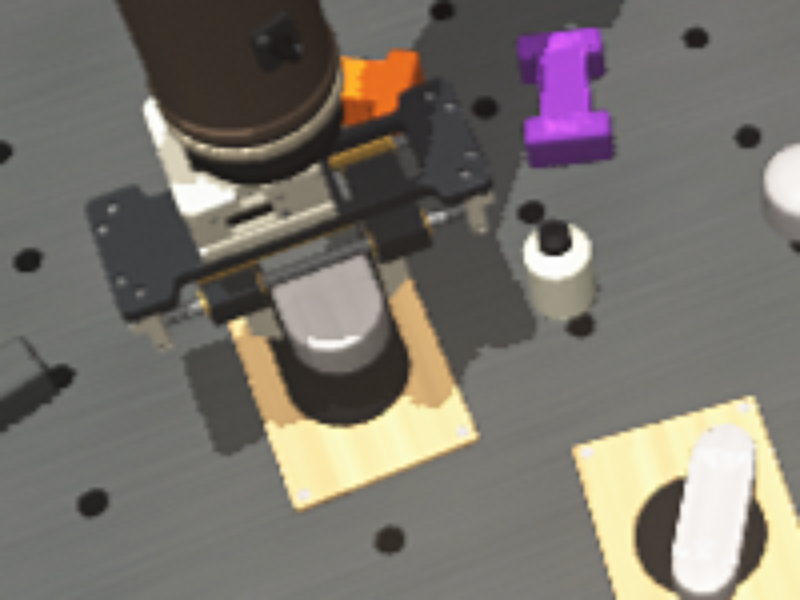

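The heel dolly is over the D shadow with its nose the right way, and the bottle is clear. Lowering it now.

Emit:
{"name": "arm_command", "arguments": {"plan": [[[0.0005, 0.015, -0.001], [0, 0, 0]], [[0.0005, 0.028, -0.001], [0, 0, 0]], [[0.0005, 0.037, -0.001], [0, 0, 0]], [[0.0005, 0.041, -0.001], [0, 0, 0]], [[0.0005, 0.041, -0.001], [0, 0, 0]]]}}

```text
clock: 16.8
position: [0.4645, -0.2693, 0.0407]
ee_rot: [-1.57, -0.018, 0.02]
force: [-0.2, 0.3, -6.9]
width: 0.588
```

```bash
python3 go.py .461 -.271 .0385 91.4
```

```text
opt shift [-0.0036, 0.0022, -0.0016] turn [-0.0, -0.0, -0.1]
opt shift [-0.0036, 0.0022, -0.0016] turn [0.1, 180.0, -0.0]
t 16.8 pos [ 0.4645 -0.2693  0.0407] openang 91.4 tilt [-0.001  0.    -1.   ] j7 [ 0.31  0.56  0.16  2.   -0.15  0.59  2.17] w 0.588 F [-0.2  0.3 -6.9]
```

Emit:
{"name": "arm_command", "arguments": {"plan": [[[-0.0035, 0.0015, -0.001], [0, 0, 0]], [[-0.0035, 0.0025, -0.001], [0, 0, 0]], [[-0.0035, 0.0025, -0.001], [0, 0, 0]]]}}

```text
clock: 17.1
position: [0.4613, -0.2707, 0.0389]
ee_rot: [-1.571, -0.019, 0.019]
force: [-0.2, -0.7, -5.9]
width: 0.586
```

Emit:
{"name": "arm_command", "arguments": {"plan": [[[0, 0, 0], [0, 0, 0]], [[0, 0, 0], [0, 0, 0]], [[0, 0, 0], [0, 0, 0]], [[0, 0, 0], [0, 0, 0]], [[0, 0, 0], [0, 0, 0]]], "fingers": -1}}

```text
clock: 17.6
position: [0.4616, -0.2706, 0.0388]
ee_rot: [-1.571, -0.019, 0.019]
force: [-0.4, -0.3, 0.2]
width: 0.963
```

Emit:
{"name": "arm_command", "arguments": {"plan": [[[0, -0.02, 0], [0, 0, 0]], [[0, -0.06, 0], [0, 0, 0]], [[0, -0.105, 0], [0, 0, 0]], [[0, -0.11, 0], [0, 0, 0]]]}}

```text
clock: 18.0
position: [0.4638, -0.2721, 0.1535]
ee_rot: [-1.574, -0.025, 0.013]
force: [-0.4, -0.4, 0.0]
width: 0.998
```

```bash
python3 go.py .6465 -.119 .13 58
```

```text
opt shift [0.1861, 0.0244, 0.1487] turn [0.1, 33.4, 0.5]
opt shift [0.1861, 0.0244, 0.1487] turn [0.6, -146.6, -0.1]
t 18.0 pos [ 0.4638 -0.2721  0.1535] openang 91.4 tilt [ 0.007 -0.003 -1.   ] j7 [ 0.28  0.39  0.2   1.92 -0.11  0.83  2.13] w 0.998 F [-0.4 -0.4  0. ]
```

Emit:
{"name": "arm_command", "arguments": {"plan": [[[0.037, 0, 0.03], [0, 7, 0]], [[0.075, 0, 0.06], [0, 14, 0]], [[0.112, 0, 0.09], [0, 21, 0]], [[0.15, 0.0, 0.12], [0, 28, 0]], [[0.186, 0.01, 0.148], [0, 33.4, 0]]]}}

```text
clock: 18.5
position: [0.646, -0.1163, 0.1393]
ee_rot: [-1.525, 0.439, -0.443]
force: [-0.2, -0.5, 0.2]
width: 0.999
```

```bash
python3 go.py .6465 -.1195 .075 58;python3 -c "
from seg import *
p=get_image('scene');save(p,'g8.png');steel(p,.036)"
```

```text
opt shift [0.0021, 0.0643, -0.0025] turn [-0.1, -0.3, 0.1]
opt shift [0.0021, 0.0643, -0.0025] turn [-0.2, 179.7, -0.1]
t 18.5 pos [ 0.646  -0.1163  0.1393] openang 57.8 tilt [ 0.002 -0.    -1.   ] j7 [-0.11  0.6   0.32  1.63 -0.22  0.95  1.3 ] w 0.999 F [-0.2 -0.5  0.2]
steel 1466 rect [721.9 238.1] [72.1 30.2] 33.7 cent [720.7 235.5]
steel 6552 rect [ 683.2 -357.5] [133.5  84. ] 0.0 cent [ 685.2 -359.6]
steel 802 rect [ 676.6 -137.8] [33.5 29.5] 63.4 cent [ 675.9 -137.6]
steel 3133 rect [637.1 155. ] [82.6 50.1] 21.7 cent [637.2 155.5]
steel 1214 rect [ 472.9 -133.5] [28.6 65.2] -8.9 cent [ 476.7 -131.5]
steel 2688 rect [ 474.6 -271.8] [57.8 51.9] 1.5 cent [ 472.4 -271.7]
steel 1253 rect [480.4  17.8] [32.9 50.8] -21.8 cent [481.   16.9]
steel 2503 rect [461.5 151.8] [55.5 56. ] 0.0 cent [461.6 151.8]
```

View pics/g8.png

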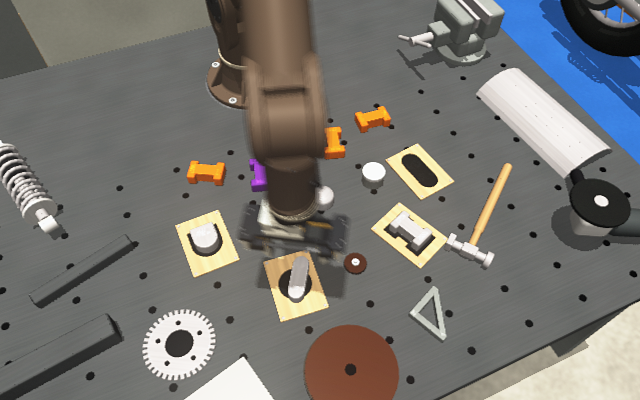

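The heel dolly at (205,237) lies about 2 mm from centre at 1.5°, which is good. Next is the toe dolly.

Emit:
{"name": "arm_command", "arguments": {"plan": [[[0.001, 0.03, -0.002], [0, 0, 0]], [[0.002, 0.06, -0.002], [0, 0, 0]], [[0.002, 0.085, -0.002], [0, 0, 0]], [[0.002, 0.1, -0.002], [0, 0, 0]], [[0.002, 0.103, -0.002], [0, 0, 0]]]}}

```text
clock: 19.05
position: [0.6429, -0.1207, 0.0335]
ee_rot: [-1.527, 0.44, -0.435]
force: [-0.6, -0.2, 0.4]
width: 0.999
```

```bash
python3 go.py .6465 -.1195 .035 58
```

```text
opt shift [0.0024, -0.0015, 0.0029] turn [0.1, -0.0, -0.2]
opt shift [0.0024, -0.0015, 0.0029] turn [0.3, 180.0, 0.1]
t 19.05 pos [ 0.6429 -0.1207  0.0335] openang 58.0 tilt [-0.003  0.    -1.   ] j7 [-0.08  0.72  0.28  1.7  -0.27  0.76  1.35] w 0.999 F [-0.6 -0.2  0.4]
```

Emit:
{"name": "arm_command", "arguments": {"plan": [[[0.002, 0, 0.002], [0, 0, 0]], [[0.002, 0, 0.002], [0, 0, 0]], [[0.002, 0, 0.002], [0, 0, 0]], [[0.002, 0, 0.002], [0, 0, 0]], [[0.002, 0, 0.002], [0, 0, 0]]], "fingers": 1}}

```text
clock: 19.55
position: [0.6474, -0.1203, 0.0363]
ee_rot: [-1.526, 0.437, -0.438]
force: [0.1, -0.2, -0.9]
width: 0.614
```

Emit:
{"name": "arm_command", "arguments": {"plan": [[[0, 0, 0], [0, 0, 0]], [[0, 0, 0], [0, 0, 0]], [[0, 0, 0], [0, 0, 0]], [[0, 0, 0], [0, 0, 0]], [[0, 0, 0], [0, 0, 0]]]}}

```text
clock: 20.05
position: [0.6473, -0.12, 0.0357]
ee_rot: [-1.526, 0.437, -0.438]
force: [0.1, 1.1, 1.4]
width: 0.365
```

```bash
python3 go.py .6465 -.1195 .035 58
```

```text
opt shift [-0.0009, 0.0007, -0.0] turn [-0.0, 0.0, 0.0]
opt shift [-0.0009, 0.0007, -0.0] turn [0.0, -180.0, 0.0]
t 20.05 pos [ 0.6473 -0.12    0.0357] openang 58.0 tilt [ 0.  0. -1.] j7 [-0.08  0.72  0.28  1.7  -0.27  0.76  1.34] w 0.365 F [0.1 1.1 1.4]
```

Emit:
{"name": "arm_command", "arguments": {"plan": [[[0, -0.02, 0], [0, 0, 0]], [[0, -0.05, 0], [0, 0, 0]], [[0, -0.09, 0], [0, 0, 0]], [[0, -0.12, 0], [0, 0, 0]]]}}

```text
clock: 20.45
position: [0.6464, -0.1203, 0.1564]
ee_rot: [-1.527, 0.439, -0.437]
force: [0.8, 0.4, -7.2]
width: 0.372
```

```bash
python3 go.py .4855 .270 .15 98.4;python3 -c "
from seg import *
p=get_image('scene');save(p,'g9.png')"
```

```text
opt shift [-0.3434, 0.0066, 0.2456] turn [0.0, -40.4, -0.1]
opt shift [-0.3434, 0.0066, 0.2456] turn [0.1, 139.6, 0.0]
t 20.45 pos [ 0.6464 -0.1203  0.1564] openang 58.0 tilt [-0.002 -0.    -1.   ] j7 [-0.11  0.58  0.33  1.61 -0.22  0.99  1.3 ] w 0.372 F [ 0.8  0.4 -7.2]
```

View pics/g9.png

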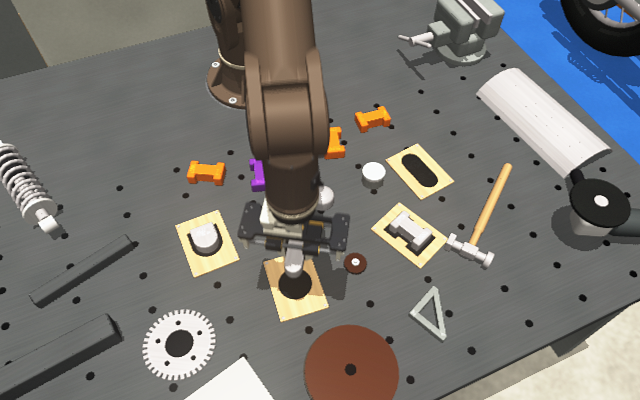

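The toe dolly is held with a 34 mm opening, and the round shadow is bare at (296,284).

Emit:
{"name": "arm_command", "arguments": {"plan": [[[-0.04, 0, 0.028], [0, -8, 0]], [[-0.08, 0, 0.057], [0, -16, 0]], [[-0.12, 0, 0.086], [0, -24, 0]], [[-0.16, 0, 0.114], [0, -32, 0]], [[-0.2, 0, 0.143], [0, -40.4, 0]]]}}

```text
clock: 21.0
position: [0.5511, 0.1082, 0.1542]
ee_rot: [-1.568, -0.117, 0.121]
force: [1.5, 0.4, -8.1]
width: 0.369
```

```bash
python3 go.py .4855 .270 .13 98.4
```

```text
opt shift [-0.0403, 0.0243, 0.1699] turn [0.0, 0.3, -0.1]
opt shift [-0.0403, 0.0243, 0.1699] turn [-0.2, -179.7, -0.0]
t 21.0 pos [0.5511 0.1082 0.1542] openang 98.7 tilt [-0.002 -0.001 -1.   ] j7 [-0.38  0.43  0.13  1.85 -0.07  0.87  1.5 ] w 0.369 F [ 1.5  0.4 -8.1]
```

Emit:
{"name": "arm_command", "arguments": {"plan": [[[-0.01, 0, 0.045], [0, 0, 0]], [[-0.02, 0, 0.09], [0, 0, 0]], [[-0.03, 0, 0.13], [0, 0, 0]], [[-0.04, 0.02, 0.17], [0, 0, 0]], [[-0.04, 0.06, 0.17], [0, 0, 0]]]}}

```text
clock: 21.5
position: [0.4867, 0.2782, 0.0964]
ee_rot: [-1.56, -0.124, 0.12]
force: [1.2, 1.2, -8.8]
width: 0.365
```

```bash
python3 go.py .4855 .270 .038 98.4
```

```text
opt shift [-0.0026, 0.0583, -0.0083] turn [-0.4, 0.5, 0.2]
opt shift [-0.0026, 0.0583, -0.0083] turn [0.3, -179.5, 0.6]
t 21.5 pos [0.4867 0.2782 0.0964] openang 98.9 tilt [ 0.002  0.007 -1.   ] j7 [-0.67  0.5   0.08  1.91 -0.06  0.73  1.17] w 0.365 F [ 1.2  1.2 -8.8]
```

Emit:
{"name": "arm_command", "arguments": {"plan": [[[0, 0.015, 0], [0, 0, 0]], [[0, 0.03, 0], [0, 0, 0]], [[0, 0.03, 0], [0, 0, 0]], [[0, 0.03, 0], [0, 0, 0]]]}}

```text
clock: 21.9
position: [0.4884, 0.2688, 0.065]
ee_rot: [-1.569, -0.113, 0.116]
force: [0.9, 0.5, -8.3]
width: 0.368
```

```bash
python3 go.py .4855 .270 .038 98.4
```

```text
opt shift [-0.0026, 0.027, 0.0016] turn [0.1, -0.0, -0.1]
opt shift [-0.0026, 0.027, 0.0016] turn [0.2, 180.0, 0.1]
t 21.9 pos [0.4884 0.2688 0.065 ] openang 98.4 tilt [-0.002 -0.001 -1.   ] j7 [-0.66  0.55  0.08  1.93 -0.07  0.67  1.18] w 0.368 F [ 0.9  0.5 -8.3]
```

Emit:
{"name": "arm_command", "arguments": {"plan": [[[-0.0025, 0.01, 0.001], [0, 0, 0]], [[-0.0025, 0.02, 0.001], [0, 0, 0]], [[-0.0025, 0.027, 0.001], [0, 0, 0]], [[-0.0025, 0.028, 0.001], [0, 0, 0]], [[-0.0025, 0.028, 0.001], [0, 0, 0]]]}}

```text
clock: 22.4
position: [0.4863, 0.2699, 0.0374]
ee_rot: [-1.568, -0.115, 0.115]
force: [0.9, 0.0, -7.7]
width: 0.368
```

```bash
python3 go.py .4855 .270 .037 98.4
```

```text
opt shift [-0.0007, 0.0004, 0.0002] turn [0.0, -0.0, -0.0]
opt shift [-0.0007, 0.0004, 0.0002] turn [0.0, 180.0, 0.0]
t 22.4 pos [0.4863 0.2699 0.0374] openang 98.4 tilt [-0. -0. -1.] j7 [-0.66  0.59  0.07  1.95 -0.07  0.61  1.18] w 0.368 F [ 0.9  0.  -7.7]
```

Emit:
{"name": "arm_command", "arguments": {"plan": [[[0, 0.001, 0], [0, 0, 0]], [[0, 0.001, 0], [0, 0, 0]]]}}

```text
clock: 22.6
position: [0.4866, 0.2701, 0.0369]
ee_rot: [-1.567, -0.115, 0.115]
force: [-0.7, -0.2, -6.0]
width: 0.37
```

Emit:
{"name": "arm_command", "arguments": {"plan": [[[0, 0, 0], [0, 0, 0]], [[0, 0, 0], [0, 0, 0]], [[0, 0, 0], [0, 0, 0]], [[0, 0, 0], [0, 0, 0]], [[0, 0, 0], [0, 0, 0]]], "fingers": -1}}

```text
clock: 23.1
position: [0.4865, 0.2702, 0.0369]
ee_rot: [-1.567, -0.115, 0.115]
force: [0.1, 1.1, -0.0]
width: 0.749
```

Emit:
{"name": "arm_command", "arguments": {"plan": [[[0, -0.02, 0], [0, 0, 0]], [[0, -0.05, 0], [0, 0, 0]], [[0, -0.09, 0], [0, 0, 0]], [[0, -0.11, 0], [0, 0, 0]]]}}

```text
clock: 23.5
position: [0.4874, 0.2706, 0.1497]
ee_rot: [-1.566, -0.117, 0.112]
force: [1.0, 0.6, -0.5]
width: 0.999
```

```bash
python3 go.py .473 .012 .15 70;python3 -c "
from seg import *
p=get_image('scene');save(p,'g10.png'); steel(p,.034);"
```

```text
opt shift [-0.0519, -0.0009, -0.2537] turn [-0.1, 28.4, 0.2]
opt shift [-0.0519, -0.0009, -0.2537] turn [0.2, -151.6, 0.2]
t 23.5 pos [0.4874 0.2706 0.1497] openang 98.4 tilt [ 0.003  0.002 -1.   ] j7 [-0.68  0.43  0.1   1.87 -0.05  0.85  1.17] w 0.999 F [ 1.   0.6 -0.5]
steel 1475 rect [721.5 239.5] [72.9 30.2] 33.7 cent [720.3 236.7]
steel 6541 rect [ 682.8 -357.8] [ 83.5 134.5] 0.0 cent [ 684.6 -359.9]
steel 3143 rect [636.1 155.9] [82.7 50.3] 21.8 cent [636.2 156.4]
steel 2687 rect [ 473.4 -271.8] [57.4 51.9] 1.2 cent [ 471.1 -271.8]
steel 2119 rect [475.   10.2] [50.5 52. ] 0.0 cent [475.   10.2]
steel 2502 rect [460.  152.8] [55.5 56. ] 0.0 cent [460.2 152.7]
steel 734 rect [ 466.4 -142.1] [37.8 33.1] 76.0 cent [ 467.9 -142.6]
```

View pics/g10.png

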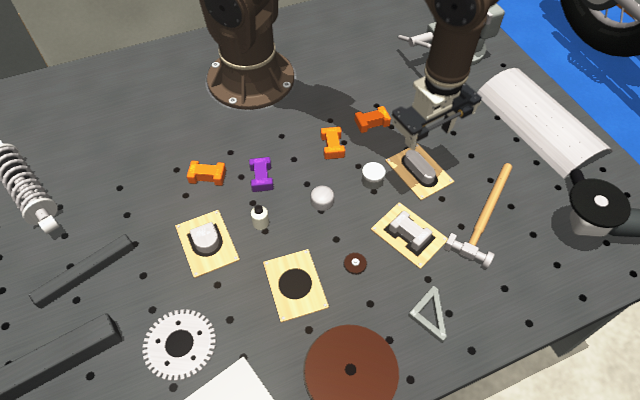

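The toe dolly lies in its shadow at (420,168). The round dolly waits at (322,198).

Emit:
{"name": "arm_command", "arguments": {"plan": [[[-0.01, 0, -0.048], [0, 6, 0]], [[-0.02, 0, -0.096], [0, 12, 0]], [[-0.03, 0, -0.144], [0, 18, 0]], [[-0.04, 0, -0.192], [0, 24, 0]], [[-0.05, 0.0, -0.238], [0, 28.4, 0]]]}}

```text
clock: 24.05
position: [0.4712, 0.0253, 0.1467]
ee_rot: [-1.553, 0.277, -0.278]
force: [0.2, -0.3, 0.0]
width: 1.001
```

```bash
python3 go.py .473 .012 .033 70
```

```text
opt shift [0.0063, 0.1137, -0.0119] turn [-0.0, -0.3, 0.0]
opt shift [0.0063, 0.1137, -0.0119] turn [-0.0, 179.7, -0.0]
t 24.05 pos [0.4712 0.0253 0.1467] openang 69.7 tilt [ 0.  0. -1.] j7 [-0.38  0.31  0.27  2.08 -0.12  0.76  1.18] w 1.001 F [ 0.2 -0.3  0. ]
```

Emit:
{"name": "arm_command", "arguments": {"plan": [[[0.006, 0.02, -0.012], [0, 0, 0]], [[0.006, 0.06, -0.012], [0, 0, 0]], [[0.006, 0.09, -0.012], [0, 0, 0]], [[0.006, 0.112, -0.012], [0, 0, 0]], [[0.006, 0.112, -0.012], [0, 0, 0]]]}}

```text
clock: 24.55
position: [0.4713, 0.0136, 0.0324]
ee_rot: [-1.555, 0.278, -0.271]
force: [0.3, 0.4, 0.3]
width: 1.0
```

Emit:
{"name": "arm_command", "arguments": {"plan": [[[0, 0, 0], [0, 0, 0]], [[0, 0, 0], [0, 0, 0]], [[0, 0, 0], [0, 0, 0]], [[0, 0, 0], [0, 0, 0]], [[0, 0, 0], [0, 0, 0]]], "fingers": 1}}

```text
clock: 25.05
position: [0.4733, 0.0138, 0.0352]
ee_rot: [-1.553, 0.273, -0.275]
force: [-1.7, -5.9, 4.6]
width: 0.613
```

Emit:
{"name": "arm_command", "arguments": {"plan": [[[0, 0, 0], [0, 0, 0]], [[0, 0, 0], [0, 0, 0]], [[0, 0, 0], [0, 0, 0]]]}}

```text
clock: 25.35
position: [0.4733, 0.0137, 0.0352]
ee_rot: [-1.553, 0.274, -0.275]
force: [-2.2, -1.1, 8.2]
width: 0.599
```

```bash
python3 go.py .647 -.1275 .15 70
```

```text
opt shift [0.2116, -0.1147, -0.0731] turn [-0.0, -0.0, 0.0]
opt shift [0.2116, -0.1147, -0.0731] turn [-0.1, 180.0, -0.0]
t 25.35 pos [0.4733 0.0137 0.0352] openang 70.0 tilt [ 0.001 -0.    -1.   ] j7 [-0.3   0.51  0.2   2.16 -0.21  0.49  1.29] w 0.599 F [-2.2 -1.1  8.2]
```

Emit:
{"name": "arm_command", "arguments": {"plan": [[[0, -0.02, 0], [0, 0, 0]], [[0, -0.06, 0], [0, 0, 0]], [[0, -0.1, 0], [0, 0, 0]], [[0, -0.11, 0], [0, 0, 0]]]}}

```text
clock: 25.75
position: [0.4746, 0.014, 0.1478]
ee_rot: [-1.552, 0.271, -0.278]
force: [0.9, 0.6, -5.4]
width: 0.597
```

```bash
python3 go.py .647 -.1275 .13 60;python3 -c "
from seg import *
p=get_image('scene');save(p,'g11.png')"
```

```text
opt shift [0.2103, 0.0185, -0.074] turn [-0.2, 10.0, 0.2]
opt shift [0.2103, 0.0185, -0.074] turn [0.3, -170.0, 0.2]
t 25.75 pos [0.4746 0.014  0.1478] openang 70.0 tilt [ 0.005  0.001 -1.   ] j7 [-0.37  0.31  0.29  2.07 -0.13  0.76  1.22] w 0.597 F [ 0.9  0.6 -5.4]
```

View pics/g11.png

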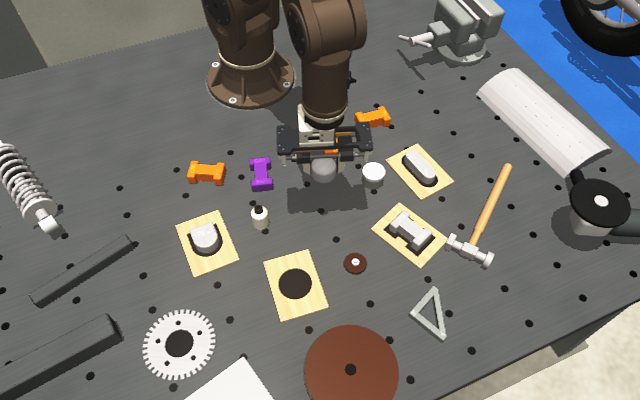

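The round dolly is held at (322,168). I'll carry it to its own board at (296,284).

Emit:
{"name": "arm_command", "arguments": {"plan": [[[0.045, 0, -0.016], [0, 0, 0]], [[0.09, 0, -0.032], [0, 0, 0]], [[0.135, 0, -0.047], [0, 0, 0]], [[0.175, 0.01, -0.062], [0, 0, 0]], [[0.211, 0.02, -0.0735], [0, 0, 0]]]}}

```text
clock: 26.3
position: [0.6466, -0.1291, 0.1217]
ee_rot: [-1.554, 0.276, -0.273]
force: [0.4, -0.4, -5.5]
width: 0.598
```

```bash
python3 go.py .647 -.128 .07 -
```

```text
opt shift [0.0002, 0.0517, 0.0012] turn [0.0, -0.0, -0.1]
opt shift [0.0002, 0.0517, 0.0012] turn [0.2, 180.0, 0.1]
t 26.3 pos [ 0.6466 -0.1291  0.1217] openang 69.9 tilt [-0.002  0.    -1.   ] j7 [-0.07  0.62  0.29  1.63 -0.21  0.92  1.52] w 0.598 F [ 0.4 -0.4 -5.5]
```

Emit:
{"name": "arm_command", "arguments": {"plan": [[[0, 0.03, 0.001], [0, 0, 0]], [[0, 0.055, 0.001], [0, 0, 0]], [[0, 0.068, 0.001], [0, 0, 0]], [[0, 0.075, 0.001], [0, 0, 0]], [[0, 0.075, 0.001], [0, 0, 0]]]}}

```text
clock: 26.8
position: [0.6458, -0.126, 0.0483]
ee_rot: [-1.553, 0.276, -0.272]
force: [0.5, 0.4, -5.8]
width: 0.598
```

```bash
python3 go.py .647 -.128 .0415 -
```

```text
opt shift [0.0018, 0.0068, -0.0014] turn [0.0, -0.0, -0.1]
opt shift [0.0018, 0.0068, -0.0014] turn [0.2, 180.0, 0.0]
t 26.8 pos [ 0.6458 -0.126   0.0483] openang 70.0 tilt [-0.002  0.    -1.   ] j7 [-0.06  0.7   0.26  1.69 -0.24  0.78  1.54] w 0.598 F [ 0.5  0.4 -5.8]
```

Emit:
{"name": "arm_command", "arguments": {"plan": [[[0.0015, 0.004, -0.001], [0, 0, 0]], [[0.0015, 0.007, -0.001], [0, 0, 0]], [[0.0015, 0.007, -0.001], [0, 0, 0]], [[0.0015, 0.007, -0.001], [0, 0, 0]]]}}

```text
clock: 27.2
position: [0.6479, -0.1278, 0.0432]
ee_rot: [-1.553, 0.273, -0.275]
force: [-0.7, -0.1, -5.2]
width: 0.596
```

```bash
python3 go.py .647 -.128 .041 -
```

```text
opt shift [-0.0008, 0.0022, -0.0005] turn [-0.0, -0.0, 0.0]
opt shift [-0.0008, 0.0022, -0.0005] turn [-0.1, 180.0, -0.0]
t 27.2 pos [ 0.6479 -0.1278  0.0432] openang 70.0 tilt [ 0.001  0.    -1.   ] j7 [-0.05  0.71  0.26  1.69 -0.24  0.77  1.54] w 0.596 F [-0.7 -0.1 -5.2]
```

Emit:
{"name": "arm_command", "arguments": {"plan": [[[-0.0005, 0.002, 0], [0, 0, 0]], [[-0.0005, 0.0025, 0], [0, 0, 0]], [[-0.0005, 0.0025, 0], [0, 0, 0]]]}}

```text
clock: 27.5
position: [0.6477, -0.1277, 0.0414]
ee_rot: [-1.553, 0.273, -0.275]
force: [-1.7, 1.3, 4.8]
width: 0.602
```

Emit:
{"name": "arm_command", "arguments": {"plan": [[[0, 0, 0], [0, 0, 0]], [[0, 0, 0], [0, 0, 0]], [[0, 0, 0], [0, 0, 0]], [[0, 0, 0], [0, 0, 0]], [[0, 0, 0], [0, 0, 0]]], "fingers": -1}}

```text
clock: 28.0
position: [0.6472, -0.1277, 0.0401]
ee_rot: [-1.553, 0.274, -0.274]
force: [-0.3, -0.0, -0.1]
width: 0.977
```

Emit:
{"name": "arm_command", "arguments": {"plan": [[[0, -0.02, 0], [0, 0, 0]], [[0, -0.06, 0], [0, 0, 0]], [[0, -0.1, 0], [0, 0, 0]], [[0, -0.15, 0], [0, 0, 0]], [[0, -0.18, 0], [0, 0, 0]]]}}

```text
clock: 28.5
position: [0.6481, -0.1281, 0.2241]
ee_rot: [-1.553, 0.271, -0.277]
force: [0.8, -1.0, -0.1]
width: 0.997
```

Emit:
{"name": "arm_command", "arguments": {"plan": [[[-0.04, 0, 0], [0, 0, 0]], [[-0.08, 0, 0], [0, 0, 0]], [[-0.12, 0, 0], [0, 0, 0]], [[-0.16, 0, 0], [0, 0, 0]], [[-0.18, 0, 0], [0, 0, 0]]]}}

```text
clock: 29.0
position: [0.4749, -0.0651, 0.22]
ee_rot: [-1.553, 0.275, -0.272]
force: [0.0, 0.5, -0.1]
width: 1.002
```

```bash
python3 -c "
from seg import *
print(observe()['clock'],observe()['force'])
p=get_image('scene');save(p,'g12.png');boards(p); steel(p,.036)
p=get_image('top');save(p,'g12t.png');print('top');boards(p);steel(p,.036)
i=cv2.imread('pics/g12.png');cv2.imwrite('pics/g12c.png',cv2.resize(i[120:340,160:480],(800,550)))"
```

```text
29.0 [ 0.01447751  0.52402011 -0.09391128]
board 11188 [ 646.6 -129. ] [106.  147.2] -5.6
board 8780 [635.9 156.5] [147.3 106.6] 21.9
board 9296 [485.4 269.8] [147.8 106.9] 8.4
board 10222 [ 472.4 -272.1] [147.6 105.7] 1.5
steel 1454 rect [721.3 239.1] [71.6 30.2] 35.9 cent [720.8 235.5]
steel 6520 rect [ 683.5 -357.5] [133.  84.] 0.0 cent [ 685.3 -359.7]
steel 3123 rect [637.  154.9] [82.7 50.1] 21.6 cent [637.2 155.5]
steel 2102 rect [ 647.2 -129. ] [51.  51.5] 0.0 cent [ 647.3 -129. ]
steel 2991 rect [486.5 267.1] [97.4 33.9] 7.9 cent [486.6 267. ]
steel 2681 rect [ 474.6 -271.8] [57.8 51.9] 1.5 cent [ 472.3 -271.7]
steel 2494 rect [461.5 151.8] [55.5 56. ] 0.0 cent [461.6 151.8]
top
board 9220 [636.5 158.1] [147.7 106.1] 22.2
board 10120 [486.2 270.9] [147.1 106.2] 8.5
steel 1575 rect [722.1 243.7] [78.  31.1] 36.9 cent [719. 241.]
steel 3249 rect [636.8 157.4] [82.8 50.8] 21.8 cent [636.7 157.2]
steel 3101 rect [485.4 269.1] [98.2 35.5] 8.2 cent [485.2 269. ]
steel 2514 rect [466.2 152.2] [56.6 55.9] 45.0 cent [466.4 152.2]
```

View pics/g12c.png

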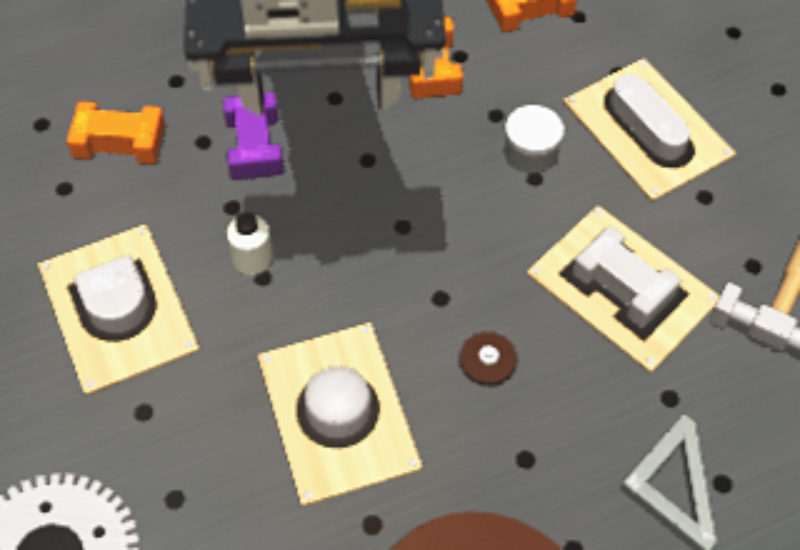

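View pics/g12t.png

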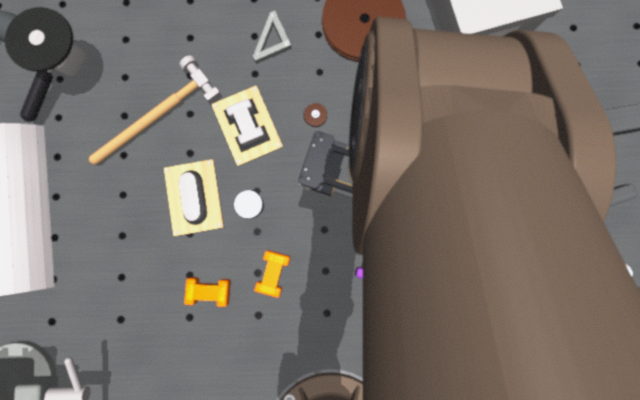

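All four dollies lie within their own shadows, within about 3 mm, and the tin and bottle have not moved. The arm is clear, so I'm signing off.

```bash
python3 -c "
from cell import sign_off
print(sign_off())"
```

```text
the job is handed in; nothing more can be done
None
```

All four dollies are back on their own boards, and I handed the job in at about 29 s of the 115 s allowed. I moved the rail dolly straight to its empty board. The round dolly then waited on the spot the rail had left while I moved the heel and toe dollies, and went to its own board last.

The last pictures, taken after the arm had backed off, gave these offsets from each board's centre (scene camera):

| Dolly | Position offset | Angle offset |
|---|---|---|
| Rail | about 2 mm | 0.3° |
| Toe | about 3 mm | 0.5° |
| Heel (nose the right way) | about 2 mm | under 0.5° |
| Round | under 1 mm | does not matter |

- **Tin and bottle:** The tin measured within 1 mm of its starting place. The bottle was within 1 mm at the last reading that picked it up. It did not register in the final measurement, but the last picture shows it upright and in place.
- **Checks that were partial:** The arm hid the heel and round boards from the top camera in the final picture, so those two rest on the scene camera alone. Where both cameras saw the same thing they agreed to within about 2.5 mm, except the tin: there they differ by about 5 mm, because its top is higher than the height I assumed.
- **Forces:** None of the force readings I saw between moves went above about 9 N.

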